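# Tighten the loose sample pot and shelve it

## Robot

A 6-joint arm with a two-finger parallel gripper is mounted at the origin on the work surface. World frame = base frame: x ahead of the robot, y to its left, z up, the work surface at z = 0. Lengths are in mm, angles in rad, forces in N, time in s.
With the tool pointing down it reaches from about 400 to 925 mm from the base axis. Payload 12.5 kg.
Tool frame: the origin (TCP) lies at the very end of the fingers, on their centre line; the grasp point (between the pads) lies 19 mm behind it; z points along the fingers, y is the line along which they close (so a half turn about z gives the same grasp; the last joint's range is limited). The gripper opens to 95 mm and grips with 3 to 60 N. Pads are 20 mm wide; open, the fingers measure 119 mm over their backs; the gripper's body (75 mm by 180 mm) begins 59 mm behind the grasp point.
Start: joints at [1.229, 0.491, 1.559, -0, 1.092, -0.106], TCP at [145.995, 607.727, 214.661] pointing down, gripper open.
Joint ranges: [-3.1, 3.1], [-0.84, 2.19], [0.05, 2.79], [-1.13, 4.28], [0.06, 2.93], [-2.69, 2.69]. Speed limits (rad/s): [2.22, 2.22, 2.79, 3.14, 3.14, 3.14].

## Interface

Orientations are given as [roll, pitch, yaw] about the fixed x, y, z axes, in that order (R = Rz(yaw) Ry(pitch) Rx(roll)).
In Python, from cell import * gives the robot as it stands.
- The arm moves only by the tool jog_arm, never from a script. Its argument "targets" is a list of rows, each an object with "turn": the turn, a rotation vector about the world's x, y, z in degrees, a list of three; "slide": the shift along the world's x, y, z in mm, a list of three; "claw": the opening in per cent of the stroke, from 0 (shut) to 100 (fully open). In form: [{"turn": [wx, wy, wz], "slide": [x, y, z], "claw": claw}, ...]. A call has 1 to 5 rows; each row shifts and turns the commanded pose from where the row before left it; what a row does not reach is not made up. A row lasts 1/8 s, in which the tool goes at most 62.5 mm and 10.7 degrees, less where a joint would pass 70% of its speed; a pose out of reach is approached as far as the arm can. A call with a gripper value outside its range is refused whole. The fingers move at their own pace and stop on an object; the grip force is fixed at half the most. Time passes only in rows, so rows that do not move let the fingers close. It gives the time, the measured TCP pose, the force, the opening and the grip force at its end, in the units of the state.
- state(): the state, without advancing time (a new reading comes with each control period).
- read_camera(name): name is "side" or "top"; returns a dict with "frame" (420x560x3 uint8, blue, green, red), "mtx" (3x3 intrinsics, pixels), "R" (3x3) and "t" (3): a world point X has camera coordinates R X + t. Camera axes: x right, y down, z forward; pixel columns grow to the right and rows downward; lengths in mm; the calibration is good to about 2 mm. A picture is of the moment at which its call begins. There is no depth.
- job_done(): hands the job in; it is judged then, once.
Trained networks look in the newest picture that a camera, given by its name, has taken for a name from the list of things; names that differ only in an ending like _2 or _b are one class to them, and where a whole thing is asked for, a point or a joint stands for the part that bears it (a point fixed in the world has none). Each returns a list of dicts, best first, with "conf" (0 to 1); they miss things now and then, are a little off and sometimes report something else, mostly with a low value. They report only what shows in the picture. A call takes as long as a camera call.
- look_for(query, camera): "xy" ([column, row] in pixels, amid what is visible of it).
The state is a dict: "t": time; "joints": joint angles; "qvel": joint speeds; "tau": joint torques, N m; "eef_pos": TCP position; "tcp_rot": TCP orientation; "ft_force": force on the tool from outside, world axes, zero at the start; "moment": the same for the moment, N m; "opening": opening from 0.0 (shut) to 1.0 (fully open); "grip_force": force on a finger pad.
Only numpy, scipy, OpenCV 4.12 (cv2) and the standard library are available. Lean on these libraries where they do the work, as an engineer would, in place of code of your own. Each camera call takes 0.05 s, during which the arm holds its last target. There are 200 camera calls.

## Task

One of the three sample pots on the slide carriage has a loose screw cap: its grip bar is turned out of line with the two lugs on the pot. Screw that cap fully tight while the pot still sits in its nest, then set that pot gently down, upright and wholly on the board, on the low shelf beside the track and let go. Leave the other two pots in their nests with their caps tight.

Things in the scene. Friction and masses are not known exactly. Their poses are not given: they have to be found in the camera images.
- pot_a: steel gas-sample pot, one of three alike, 0.3 kg, in any order in a row on the carriage. Origin: centre of its underside, z up. Foot 50 x 50 x 14 mm, sides along x and y; round body 44 mm across from 14 to 62 mm height; two dark lugs under the cap at +x and -x, out to 33 mm from the axis. Black cap disc 44 mm across from 62 to 74 mm; on it an upright brass bar 44 long, 10 thick, from 74 to 104 mm.
- cap_a (a joint): angle (rad) of pot_a's cap and bar about the pot's axis. 0 = fully tight, at a hard stop, the bar along the pot's x axis in line with the lugs. Positive = unscrewed, anticlockwise from above (bar at pot yaw + this angle), at most 1.35. Tighten clockwise from above. Light friction (0.06 N m); it stays where left and does not rise.
- pot_b: sample pot, same shape and origin as pot_a. Each pot's foot sits 12 mm deep in a square nest of the fixed aluminium carriage (nests 100 mm apart, 1.5 mm play all round), which stops it turning; it lifts straight out and can be carried by the bar on its cap.
- cap_b (a joint): angle (rad) of pot_b's cap, as cap_a
- pot_c: sample pot, same shape and origin as pot_a
- cap_c (a joint): angle (rad) of pot_c's cap, as cap_a
- shelf_top (a point): centre of the upper face of the low shelf, an empty square white board 150 x 150 x 8 mm on four short legs, top 60 mm above the counter, left of the track as the robot sees it; x and y along the board's sides, z up. It is fixed.

How it is judged (in metres and radians):
On the way:
1. the loose cap is screwed tight while its pot is still in its nest (value of joint cap_a below 0.17 rad and distance of pot_a from where it was at the start of the episode below 0.012 m), for 0.2 s.
At the end, for the whole second after the job is handed in: The pot that was loose stands upright (within 6 degrees), still and released on the board, within 55 mm of its centre along x and y, its cap within 0.17 rad of tight. The other two pots are within 20 mm of their starts, caps within 0.17 rad of tight (x of pot_a in the frame of shelf_top between -0.055 and 0.055 m and y of pot_a in the frame of shelf_top between -0.055 and 0.055 m and z of pot_a in the frame of shelf_top between -0.008 and 0.008 m and angle between pot_a's own z axis and vertical below 0.1 rad and value of joint each of cap_a, cap_b, cap_c below 0.17 rad and linear speed of pot_a below 0.02 m/s and distance of each of pot_b, pot_c from where it was at the start of the episode below 0.02 m); the robot touches nothing.
It fails at once if another pot is pulled out of its nest, or another cap is unscrewed (distance of any of pot_b, pot_c from where it was at the start of the episode above 0.03 m or value of joint any of cap_b, cap_c above 0.25 rad).
It fails at once if the pot is dropped onto the shelf (faster than 0.6 m/s just above it) (linear speed of pot_a above 0.6 m/s and horizontal distance between pot_a and shelf_top below 0.1 m and z of pot_a in the frame of shelf_top below 0.03 m).
It also fails if it takes over 40 s, if anything falls off the work surface, if the arm or the gripper's body presses on something with over 40 N, if the wrist force passes 120 N, or if a joint passes its speed limit or range.

## Working session

There is one attempt and no reset: what is moved stays moved. The work goes in short steps, Python scripts to look and compute and a tool call to move; the robot and the scene stay as the last step left them, time stands still between calls to the robot, and variables do not carry over. Pictures are saved under pics/ and viewed, at most 10 in all, crops included, and the job is handed in when it is done.

Besides the shell and the picture viewer there is one more tool, called after ">>>" as name(argument=value, ...) on one line, values as JSON. jog_arm: Moves the arm, as the interface text tells. Its arguments: {"type":"object","properties":{"targets":{"type":"array","items":{"type":"object","properties":{"turn":{"type":"array","items":{"type":"number"}},"slide":{"type":"array","items":{"type":"number"}},"claw":{"type":"number"}}}}},"required":["targets"]}

```bash
mkdir -p pics
python3 - <<'E'
from cell import *
import cv2
for c in ("top","side"):
    d=read_camera(c); cv2.imwrite(f"pics/{c}0.png",d["frame"])
    print(c,d["mtx"].tolist(),d["R"].round(4).tolist(),d["t"].round(1).tolist())
    for q in ("pot_a","cap_a","shelf_top"):
        try: print(q,[(r["xy"],round(r["conf"],2)) for r in look_for(q,c)])
        except Exception as e: print(q,e)
s=state();print(s["t"],s["eef_pos"],s["tcp_rot"],s["opening"])
E
```

```text
top [[520.3316701261928, 0.0, 281.8576403875016], [0.0, 520.3316701261928, 205.37884127649], [0.0, 0.0, 1.0]] [[0.0093, -0.9999, 0.0063], [-0.9834, -0.0103, -0.1814], [0.1814, -0.0045, -0.9834]] [20.3, 543.9, 1215.7]
pot_a [([357.8, 194.0], 0.76), ([401.3, 191.1], 0.75), ([317.8, 194.9], 0.75)]
cap_a [([407.6, 188.5], 0.82), ([360.8, 190.1], 0.77), ([321.2, 192.5], 0.58)]
shelf_top [([172.6, 243.9], 0.84)]
side [[523.34250586773, 0.0, 278.8016290978645], [0.0, 523.34250586773, 202.2670745528463], [0.0, 0.0, 1.0]] [[0.9974, -0.0722, -0.0029], [-0.0485, -0.6396, -0.7672], [0.0535, 0.7653, -0.6415]] [-507.7, 121.1, 1206.6]
pot_a [([317.5, 273.7], 0.85), ([308.0, 233.7], 0.81), ([327.0, 312.5], 0.59)]
cap_a [([318.7, 261.6], 0.97), ([308.5, 227.6], 0.87), ([326.2, 300.9], 0.86)]
shelf_top [([248.8, 156.6], 0.74)]
0.4 [145.99057953 607.69219952 214.56464026] [-3.14150781e+00 -1.47251159e-05  2.90576095e+00] 1.0010551358453623
```

View pics/top0.png

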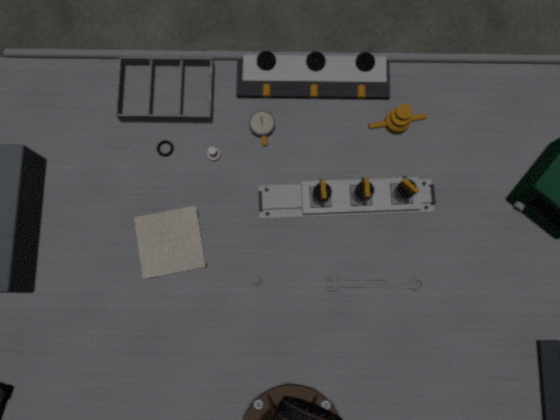

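View pics/side0.png

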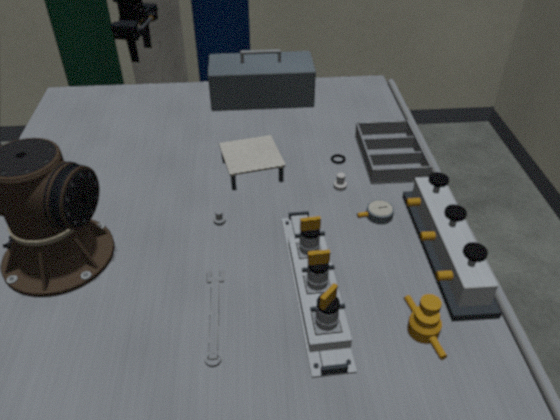

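The top view shows the carriage with bars at about (321,190), (365,188) and (407,186). The right-hand one is turned anticlockwise, so that is the loose cap; the shelf is the board around (171,243). The side view agrees: the loose one is nearest, at (327,300), and the shelf is at (251,155). Next I fit box models to the colour masks in both views.

```bash
cat > fit.py <<'E'
import numpy as np, cv2
from scipy.optimize import minimize
S=4
def proj(d,P):
    c=P@np.array(d["R"]).T+np.array(d["t"]); p=c@np.array(d["mtx"]).T; return p[:,:2]/p[:,2:]
def box(c,yaw,l,w,z0,z1):
    k=np.array([[a*l/2,b*w/2] for a in(-1,1) for b in(-1,1)])
    k=k@np.array([[np.cos(yaw),np.sin(yaw)],[-np.sin(yaw),np.cos(yaw)]])+c
    return np.vstack([np.c_[k,np.full(4,z)] for z in(z0,z1)])
def render(d,boxes,shape):
    m=np.zeros((shape[0]*S,shape[1]*S),np.uint8)
    for b in boxes:
        h=cv2.convexHull(((proj(d,b)+.5)*S-.5).astype(np.float32))
        cv2.fillConvexPoly(m,np.round(h*16).astype(np.int32),255,shift=4)
    return cv2.resize(m,(shape[1],shape[0]),interpolation=cv2.INTER_AREA)/255.
def brass(f,roi):
    hsv=cv2.cvtColor(f,cv2.COLOR_BGR2HSV); m=np.zeros(f.shape[:2])
    g=np.clip((f[...,2].astype(float)-f[...,0])/60,0,1)
    x0,x1,y0,y1=roi; m[y0:y1,x0:x1]=g[y0:y1,x0:x1]; return m
def white(f,roi,ctr):
    g=cv2.GaussianBlur(f,(3,3),0).astype(float).sum(2)/3; x0,x1,y0,y1=roi
    hi=np.median(g[ctr[1]-6:ctr[1]+7,ctr[0]-6:ctr[0]+7]); lo=np.median(g[y0:y1,x0:x0+4])
    m=np.zeros(g.shape); m[y0:y1,x0:x1]=np.clip((g-lo)/(hi-lo),0,1)[y0:y1,x0:x1]>.5; return m
def fit(cost,x0,step):
    x0=np.array(x0,float); best=None
    for _ in range(3):
        sim=np.vstack([x0]+[x0+np.eye(len(x0))[i]*step[i] for i in range(len(x0))])
        r=minimize(cost,x0,method="Nelder-Mead",options=dict(initial_simplex=sim,maxiter=400,xatol=.01,fatol=.01)); x0=r.x
    return r
E
python3 - <<'E'
from cell import *
from fit import *
D={c:read_camera(c) for c in("top","side")}
roi=dict(top=(308,420,174,204),side=(295,345,212,316))
M={c:brass(D[c]["frame"],roi[c]) for c in D}; print({c:M[c].sum() for c in D})
def boxes(p):
    x,y,z,yaw,a=p[:5]; r=np.array([-np.sin(yaw),np.cos(yaw)])*100
    return [box(np.array([x,y])+k*r,yaw+(a if k==0 else 0),44,10,z+74,z+104) for k in(0,1,2)]
def mk(cams):
    def cost(p): return sum(((render(D[c],boxes(p),M[c].shape)-M[c])**2).sum() for c in cams)
    return cost
for z in (20,): 
  for cams in (("top","side"),):
    # start from pixel (407,187) on plane z
    d=D["top"]; R=np.array(d["R"]);t=np.array(d["t"]);v=R.T@np.linalg.inv(d["mtx"])@[407,187,1];o=-R.T@t
    X=o+v*(z+89-o[2])/v[2]; print("start",X)
    r=fit(mk(cams),[X[0],X[1],z,0,1.0],[15,15,10,.1,.3]); print(cams,r.x.round(3),r.fun)
    for c in D: print(c, mk((c,))(r.x), fit(lambda q: mk((c,))([q[0],q[1],r.x[2],q[2],q[3]]),r.x[[0,1,3,4]],[4,4,.05,.1]).x.round(3))
W={"top":white(D["top"]["frame"],(120,220,200,290),(171,243)),"side":white(D["side"]["frame"],(212,294,130,182),(251,155))}
print({c:W[c].sum() for c in W})
def cs(p,cams=("top","side")): return sum(((render(D[c],[box(p[:2],p[2],150,150,52,60)],W[c].shape)-W[c])**2).sum() for c in cams)
v=R.T@np.linalg.inv(d["mtx"])@[171,243,1]; X=o+v*(60-o[2])/v[2]
r2=fit(cs,[X[0],X[1],.1],[10,10,.1]); print("shelf",X,r2.x.round(3),r2.fun)
for c in D: print(c,fit(lambda q:cs(q,(c,)),r2.x,[4,4,.05]).x.round(3))
f=D["top"]["frame"].copy(); g=D["side"]["frame"].copy()
out=[]
for c,(x0,x1,y0,y1) in dict(top=(300,440,150,230),side=(270,380,200,340)).items():
    k=5 if c=="top" else 4; im=cv2.resize(D[c]["frame"][y0:y1,x0:x1],None,fx=k,fy=k,interpolation=cv2.INTER_CUBIC)
    im=cv2.convertScaleAbs(im,alpha=1.6)
    for b in boxes(r.x):
        h=cv2.convexHull((((proj(D[c],b)+.5-[x0,y0])*k)-.5).astype(np.float32)).astype(int); cv2.polylines(im,[h],True,(0,255,0),1)
    cv2.imwrite(f"pics/fit_{c}.png",im)
a,b=[cv2.imread(f"pics/fit_{c}.png") for c in("top","side")]
h=max(a.shape[0],b.shape[0]); b=cv2.resize(b,None,fx=.7,fy=.7); a=cv2.resize(a,None,fx=.68,fy=.68)
h=max(a.shape[0],b.shape[0]); P=lambda i:cv2.copyMakeBorder(i,0,h-i.shape[0],0,0,cv2.BORDER_CONSTANT)
cv2.imwrite("pics/fit.png",np.hstack([P(a),P(b)]))
E
```

```text
{'top': np.float64(400.06666666666666), 'side': np.float64(764.7166666666666)}
start [ 579.3921113  -265.77638313  109.        ]
('top', 'side') [ 5.79611e+02 -2.67876e+02  3.23430e+01  4.80000e-02  8.19000e-01] 126.08644079200306
top 37.72716839677047 [ 5.79232e+02 -2.67926e+02  5.00000e-02  7.84000e-01]
side 88.3592723952326 [ 5.80071e+02 -2.66999e+02  4.60000e-02  8.35000e-01]
{'top': np.float64(3887.0), 'side': np.float64(1667.0)}
shelf [448.09309562 288.36628062  60.        ] [4.53012e+02 2.94737e+02 1.99000e-01] 351.1763321799308
top [4.52974e+02 2.94655e+02 2.00000e-01]
side [4.54610e+02 3.04504e+02 1.87000e-01]
```

View pics/fit.png

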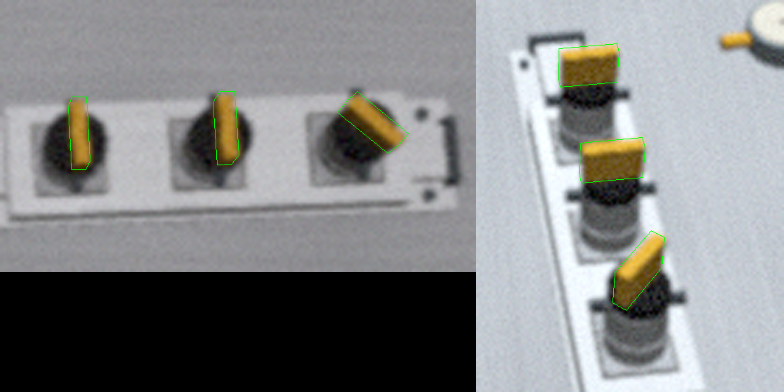

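The overlay fits well. The loose pot is at (580,-268), its underside at z≈32, the row yaw is 0.048 and the cap angle about 0.82. The shelf is at about (451,292). The tool yaw must go from 166.5° to 49.7°.

>>> jog_arm(targets=[{"turn":[0,0,-6],"slide":[34,-35,2],"claw":50},{"turn":[0,0,-6],"slide":[34,-35,2],"claw":50},{"turn":[0,0,-6],"slide":[34,-35,2],"claw":50},{"turn":[0,0,-6],"slide":[34,-35,2],"claw":50},{"turn":[0,0,-6],"slide":[34,-35,2],"claw":50}])

```text
t: 1.12
eef_pos: [317.0, 431.6, 224.9]
tcp_rot: [3.141, 0.0, 2.379]
ft_force: [0.4, 0.4, 0.1]
opening: 0.537
grip_force: 0.0
```

>>> jog_arm(targets=[{"turn":[0,0,-6],"slide":[34,-35,0],"claw":50},{"turn":[0,0,-6],"slide":[34,-35,0],"claw":50},{"turn":[0,0,-6],"slide":[34,-35,0],"claw":50},{"turn":[0,0,-6],"slide":[34,-35,0],"claw":50},{"turn":[0,0,-6],"slide":[12,-50,0],"claw":50}])

```text
t: 1.75
eef_pos: [465.5, 241.6, 224.5]
tcp_rot: [3.141, 0.0, 1.855]
ft_force: [0.9, -0.4, 0.3]
opening: 0.498
grip_force: 0.0
```

>>> jog_arm(targets=[{"turn":[0,0,-6],"slide":[12,-50,0],"claw":50},{"turn":[0,0,-6],"slide":[12,-50,0],"claw":50},{"turn":[0,0,-6],"slide":[12,-50,0],"claw":50},{"turn":[0,0,-6],"slide":[12,-50,0],"claw":50},{"turn":[0,0,-6],"slide":[12,-50,0],"claw":50}])

```text
t: 2.38
eef_pos: [524.3, -9.0, 224.9]
tcp_rot: [3.141, -0.0, 1.331]
ft_force: [-1.0, 0.1, -0.2]
opening: 0.501
grip_force: 0.0
```

>>> jog_arm(targets=[{"turn":[0,0,-6],"slide":[11,-50,0],"claw":50},{"turn":[0,0,-6],"slide":[11,-50,0],"claw":50},{"turn":[0,0,-6],"slide":[11,-50,0],"claw":50},{"turn":[0,0,-6],"slide":[11,-50,0],"claw":50},{"turn":[0,0,-2.6],"slide":[11.5,-59,-20],"claw":50}])

```text
t: 3.0
eef_pos: [580.2, -267.3, 206.1]
tcp_rot: [3.138, -0.001, 0.869]
ft_force: [-0.1, -0.3, -0.1]
opening: 0.501
grip_force: 0.0
```

Run:
```python
from cell import *
import cv2
s=state();print(s["t"],s["eef_pos"].round(1),s["tcp_rot"].round(3))
d=read_camera("side");cv2.imwrite("pics/n1.png",cv2.convertScaleAbs(cv2.resize(d["frame"][180:360,220:420],None,fx=3,fy=3,interpolation=cv2.INTER_CUBIC),alpha=1.5))
```

```text
3.0 [ 580.2 -267.3  206.1] [ 3.138e+00 -1.000e-03  8.690e-01]
```

View pics/n1.png

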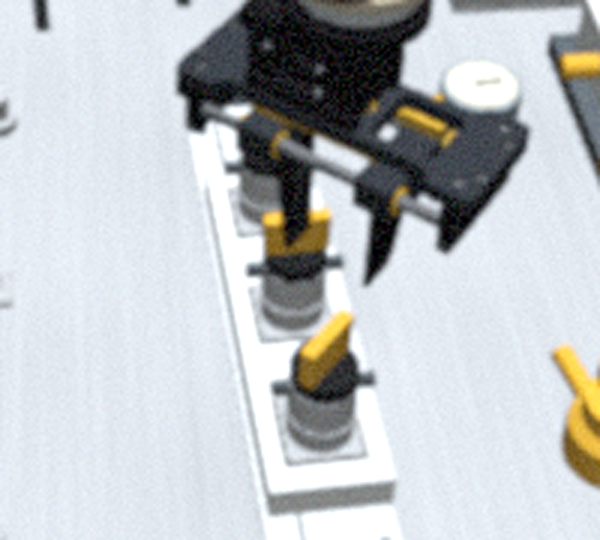

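The gripper hangs straight over the loose pot, its fingers across the bar, with the tip midpoint at about (330,268) in the full frame against a predicted (331,264). I go down to TCP z≈111 and close.

>>> jog_arm(targets=[{"slide":[0,0,-40],"claw":50},{"slide":[0,-0.5,-35],"claw":50},{"slide":[0,0,-19],"claw":50},{"slide":[0,0,0],"claw":50}])

```text
validation failed for argument at $.ta...
```

>>> jog_arm(targets=[{"slide":[0,0,0],"claw":0},{"slide":[0,0,0],"claw":0},{"slide":[0,0,0],"claw":0},{"slide":[0,0,0],"claw":0},{"slide":[0,0,0],"claw":0}])

```text
validation failed for argument at $.ta...
```

All three keys are needed in each row.

>>> jog_arm(targets=[{"turn":[0,0,0],"slide":[0,0,-40],"claw":50},{"turn":[0,0,0],"slide":[0,-0.5,-35],"claw":50},{"turn":[0,0,0],"slide":[0,0,-19],"claw":50},{"turn":[0,0,0],"slide":[0,0,0],"claw":50}])

```text
t: 3.55
eef_pos: [578.8, -265.7, 109.6]
tcp_rot: [-3.139, 0.0, 0.871]
ft_force: [-0.3, -0.3, 0.8]
opening: 0.498
grip_force: 0.0
```

>>> jog_arm(targets=[{"turn":[0,0,0],"slide":[0,0,0],"claw":0},{"turn":[0,0,0],"slide":[0,0,0],"claw":0},{"turn":[0,0,0],"slide":[0,0,0],"claw":0},{"turn":[0,0,0],"slide":[0,0,0],"claw":0},{"turn":[0,0,0],"slide":[0,0,0],"claw":0}])

```text
t: 4.18
eef_pos: [579.4, -266.0, 111.2]
tcp_rot: [3.141, -0.0, 0.871]
ft_force: [-0.2, 0.4, 2.6]
opening: 0.103
grip_force: 30.0
```

>>> jog_arm(targets=[{"turn":[0,0,-5],"slide":[0,0,0],"claw":0},{"turn":[0,0,-5],"slide":[0,0,0],"claw":0},{"turn":[0,0,-5],"slide":[0,0,0],"claw":0},{"turn":[0,0,-5],"slide":[0,0,0],"claw":0},{"turn":[0,0,-5],"slide":[0,0,0],"claw":0}])

```text
t: 4.8
eef_pos: [579.4, -265.9, 111.2]
tcp_rot: [3.141, -0.0, 0.432]
ft_force: [-1.1, 0.9, 3.0]
opening: 0.104
grip_force: 30.0
```

>>> jog_arm(targets=[{"turn":[0,0,-5],"slide":[0,0,0],"claw":0},{"turn":[0,0,-5],"slide":[0,0,0],"claw":0},{"turn":[0,0,-5],"slide":[0,0,0],"claw":0},{"turn":[0,0,-4],"slide":[0,0,0],"claw":0},{"turn":[0,0,0],"slide":[0,0,0],"claw":0}])

```text
t: 5.42
eef_pos: [579.4, -265.9, 111.2]
tcp_rot: [3.141, -0.0, 0.103]
ft_force: [-1.0, 1.8, 4.6]
opening: 0.104
grip_force: 30.0
```

Run:
```python
from cell import *
s=state();print(s["t"],s["eef_pos"].round(1),s["tcp_rot"].round(3),s["ft_force"].round(2),s["moment"].round(3))
```

```text
5.425 [ 579.4 -265.9  111.2] [ 3.141 -0.     0.103] [-0.95  1.75  4.64] [ 0.267  0.379 -0.073]
```

>>> jog_arm(targets=[{"turn":[0,0,-2],"slide":[0,0,0],"claw":0},{"turn":[0,0,-1.5],"slide":[0,0,0],"claw":0},{"turn":[0,0,0],"slide":[0,0,0],"claw":0}])

```text
t: 5.8
eef_pos: [579.4, -265.9, 111.2]
tcp_rot: [3.142, -0.0, 0.041]
ft_force: [-1.7, 2.8, 4.9]
opening: 0.104
grip_force: 30.0
```

Run:
```python
from cell import *
s=state();print(s["t"],s["eef_pos"].round(1),s["tcp_rot"].round(3),s["ft_force"].round(2),s["moment"].round(3))
```

```text
5.8 [ 579.4 -265.9  111.2] [ 3.142 -0.     0.041] [-1.67  2.8   4.87] [ 0.301  0.392 -0.112]
```

>>> jog_arm(targets=[{"turn":[0,0,-2],"slide":[0,0,0],"claw":0},{"turn":[0,0,-1],"slide":[0,0,0],"claw":0},{"turn":[0,0,0],"slide":[0,0,0],"claw":0}])

```text
t: 6.18
eef_pos: [579.5, -265.8, 111.2]
tcp_rot: [3.141, -0.0, -0.011]
ft_force: [-0.7, 2.2, 4.9]
opening: 0.105
grip_force: 30.0
```

Run:
```python
from cell import *
s=state();print(s["t"],s["eef_pos"].round(1),s["tcp_rot"].round(3),s["ft_force"].round(2),s["moment"].round(3))
```

```text
6.175 [ 579.5 -265.8  111.2] [ 3.141 -0.    -0.011] [-0.65  2.23  4.92] [0.453 0.213 0.223]
```

The moment about z jumped to +0.22, so the cap is hard against its stop. I lift straight out.

>>> jog_arm(targets=[{"turn":[0,0,0],"slide":[0,0,0],"claw":0},{"turn":[0,0,0],"slide":[0,0,5],"claw":0},{"turn":[0,0,0],"slide":[0,0,8],"claw":0},{"turn":[0,0,0],"slide":[0,0,10],"claw":0},{"turn":[0,0,0],"slide":[0,0,20],"claw":0}])

```text
t: 6.8
eef_pos: [579.0, -266.0, 154.2]
tcp_rot: [-3.141, 0.001, -0.011]
ft_force: [-0.1, 0.5, -2.7]
opening: 0.102
grip_force: 30.0
```

>>> jog_arm(targets=[{"turn":[0,0,0],"slide":[0,0,25],"claw":0},{"turn":[0,0,0],"slide":[0,0,30],"claw":0},{"turn":[0,0,0],"slide":[0,0,25],"claw":0},{"turn":[0,0,0],"slide":[0,0,12],"claw":0},{"turn":[0,0,0],"slide":[0,0,0],"claw":0}])

```text
t: 7.42
eef_pos: [579.4, -266.1, 246.5]
tcp_rot: [3.141, -0.001, -0.011]
ft_force: [-0.0, 0.8, -3.7]
opening: 0.106
grip_force: 30.0
```

Run:
```python
from cell import *
import cv2
s=state();print(s["t"],s["eef_pos"].round(1),s["tcp_rot"].round(3),s["ft_force"].round(2),s["moment"].round(3))
d=read_camera("side");cv2.imwrite("pics/n2.png",cv2.convertScaleAbs(cv2.resize(d["frame"][150:350,200:420],None,fx=3,fy=3,interpolation=cv2.INTER_CUBIC),alpha=1.5))
```

```text
7.425 [ 579.4 -266.1  246.5] [ 3.141e+00 -1.000e-03 -1.100e-02] [-0.03  0.8  -3.72] [-0.023  0.155 -0.01 ]
```

View pics/n2.png

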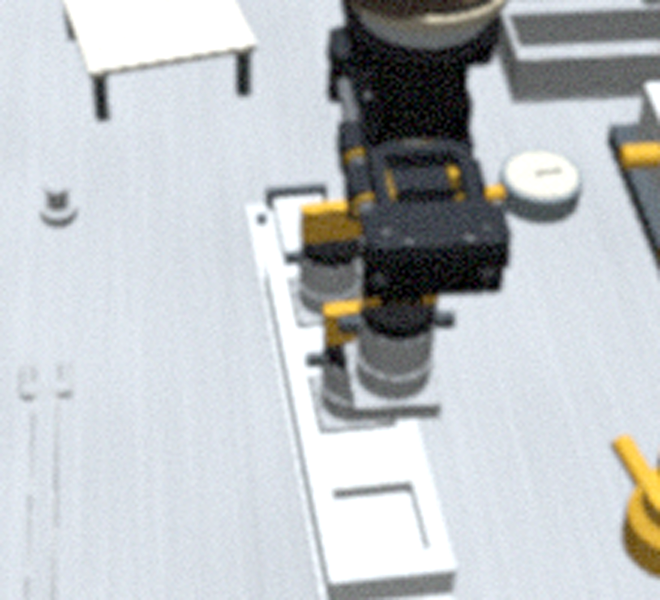

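The pot hangs upright with its lugs in line with the bar. The nest at about (395,515) in the crop is empty and the neighbours are in place. I carry it to the shelf.

>>> jog_arm(targets=[{"turn":[0,0,0],"slide":[-3,15,0],"claw":0},{"turn":[0,0,0],"slide":[-7,30,0],"claw":0},{"turn":[0,0,0],"slide":[-10,42,0],"claw":0},{"turn":[0,0,0],"slide":[-10,42,0],"claw":0},{"turn":[0,0,0],"slide":[-10,42,0],"claw":0}])

```text
t: 8.1
eef_pos: [538.2, -92.8, 245.2]
tcp_rot: [-3.141, 0.001, -0.011]
ft_force: [0.8, 0.2, -2.6]
opening: 0.106
grip_force: 30.0
```

>>> jog_arm(targets=[{"turn":[0,0,0],"slide":[-10,42,0],"claw":0},{"turn":[0,0,0],"slide":[-10,42,0],"claw":0},{"turn":[0,0,0],"slide":[-10,42,0],"claw":0},{"turn":[0,0,0],"slide":[-10,42,0],"claw":0},{"turn":[0,0,0],"slide":[-10,42,0],"claw":0}])

```text
t: 8.72
eef_pos: [487.9, 116.9, 245.3]
tcp_rot: [3.142, 0.001, -0.01]
ft_force: [0.8, 0.1, -2.4]
opening: 0.103
grip_force: 30.0
```

>>> jog_arm(targets=[{"turn":[0,0,0],"slide":[-10,42,0],"claw":0},{"turn":[0,0,0],"slide":[-10,42,0],"claw":0},{"turn":[0,0,0],"slide":[-10,42,0],"claw":0},{"turn":[0,0,0],"slide":[-10,31,0],"claw":0},{"turn":[0,0,0],"slide":[-8,20,0],"claw":0}])

```text
t: 9.35
eef_pos: [439.6, 293.6, 245.1]
tcp_rot: [3.141, 0.001, -0.009]
ft_force: [0.0, -0.4, -2.6]
opening: 0.107
grip_force: 30.0
```

Run:
```python
from cell import *
import cv2
for c in("top","side"):
    d=read_camera(c)
    x0,y0=(100,170) if c=="top" else (190,60)
    cv2.imwrite(f"pics/n3{c}.png",cv2.convertScaleAbs(cv2.resize(d["frame"][y0:y0+150,x0:x0+130],None,fx=3,fy=3,interpolation=cv2.INTER_CUBIC),alpha=1.5))
cv2.imwrite("pics/n3.png",cv2.hconcat([cv2.imread(f"pics/n3{c}.png") for c in("top","side")]))
s=state();print(s["t"],s["eef_pos"].round(1),s["tcp_rot"].round(3),s["ft_force"].round(2),s["moment"].round(3))
```

```text
9.45 [439.6 293.7 245.2] [ 3.141e+00  1.000e-03 -8.000e-03] [ 0.07 -0.37 -2.65] [-0.112  0.128 -0.021]
```

View pics/n3.png

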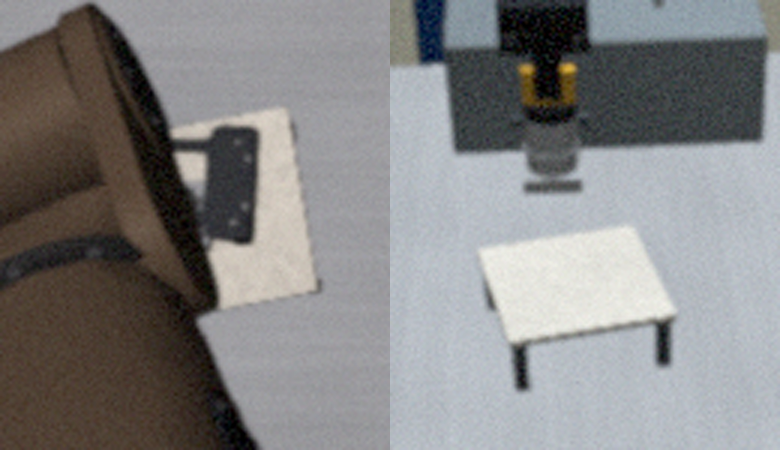

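The pot hangs upright over the board in the side view, at crop (553,185), with the board centre at (577,283). I shift 13 mm in x and go down.

>>> jog_arm(targets=[{"turn":[0,0,0],"slide":[4,0,-15],"claw":0},{"turn":[0,0,0],"slide":[5,-1,-25],"claw":0},{"turn":[0,0,0],"slide":[4,0,-25],"claw":0},{"turn":[0,0,0],"slide":[0,0,-20],"claw":0},{"turn":[0,0,0],"slide":[0,0,-10],"claw":0}])

```text
t: 10.07
eef_pos: [454.1, 289.9, 149.0]
tcp_rot: [3.14, 0.002, -0.012]
ft_force: [0.4, 0.6, -3.4]
opening: 0.099
grip_force: 30.0
```

>>> jog_arm(targets=[{"turn":[0,0,0],"slide":[0,0,-4],"claw":0},{"turn":[0,0,0],"slide":[0,0,-2],"claw":0},{"turn":[0,0,0],"slide":[0,0,-1.5],"claw":0},{"turn":[0,0,0],"slide":[0,0,0],"claw":0}])

```text
t: 10.58
eef_pos: [454.4, 291.1, 143.7]
tcp_rot: [-3.141, -0.0, -0.011]
ft_force: [0.5, -0.2, -2.9]
opening: 0.103
grip_force: 30.0
```

>>> jog_arm(targets=[{"turn":[0,0,0],"slide":[0,0,-1.5],"claw":0},{"turn":[0,0,0],"slide":[0,0,-1],"claw":0},{"turn":[0,0,0],"slide":[0,0,0],"claw":0}])

```text
t: 10.95
eef_pos: [454.3, 291.0, 140.9]
tcp_rot: [3.141, 0.0, -0.011]
ft_force: [1.3, 0.0, -2.6]
opening: 0.104
grip_force: 30.0
```

>>> jog_arm(targets=[{"turn":[0,0,0],"slide":[0,0,-1],"claw":0},{"turn":[0,0,0],"slide":[0,0,-0.7],"claw":0},{"turn":[0,0,0],"slide":[0,0,0],"claw":0}])

```text
t: 11.32
eef_pos: [454.3, 291.0, 139.2]
tcp_rot: [3.142, -0.0, -0.011]
ft_force: [-0.3, 0.7, -2.0]
opening: 0.107
grip_force: 30.0
```

>>> jog_arm(targets=[{"turn":[0,0,0],"slide":[0,0,-0.7],"claw":0},{"turn":[0,0,0],"slide":[0,0,-0.5],"claw":0},{"turn":[0,0,0],"slide":[0,0,0],"claw":0}])

```text
t: 11.7
eef_pos: [454.4, 291.1, 139.1]
tcp_rot: [-3.141, -0.001, -0.011]
ft_force: [-2.7, -2.5, 9.7]
opening: 0.103
grip_force: 30.0
```

Contact with the board (+10 N at the expected height of 139). I release and retreat straight up.

>>> jog_arm(targets=[{"turn":[0,0,0],"slide":[0,0,0.7],"claw":10},{"turn":[0,0,0],"slide":[0,0,0],"claw":25},{"turn":[0,0,0],"slide":[0,0,0],"claw":40},{"turn":[0,0,0],"slide":[0,0,0],"claw":50},{"turn":[0,0,0],"slide":[0,0,0],"claw":50}])

```text
t: 12.32
eef_pos: [454.4, 291.0, 138.7]
tcp_rot: [3.141, 0.0, -0.011]
ft_force: [-0.2, 0.4, 0.8]
opening: 0.464
grip_force: 0.0
```

>>> jog_arm(targets=[{"turn":[0,0,0],"slide":[0,0,10],"claw":50},{"turn":[0,0,0],"slide":[0,0,20],"claw":50},{"turn":[0,0,0],"slide":[0,0,40],"claw":50},{"turn":[0,0,0],"slide":[0,0,40],"claw":50},{"turn":[0,0,0],"slide":[0,0,20],"claw":50}])

```text
t: 12.95
eef_pos: [454.6, 291.2, 271.7]
tcp_rot: [-3.14, -0.003, -0.011]
ft_force: [-0.2, -0.3, -0.7]
opening: 0.499
grip_force: 0.0
```

>>> jog_arm(targets=[{"turn":[0,0,0],"slide":[10,-50,0],"claw":50},{"turn":[0,0,0],"slide":[10,-50,0],"claw":50},{"turn":[0,0,0],"slide":[10,-50,0],"claw":50},{"turn":[0,0,0],"slide":[10,-50,0],"claw":50},{"turn":[0,0,0],"slide":[0,0,0],"claw":50}])

```text
t: 13.58
eef_pos: [494.8, 88.4, 269.4]
tcp_rot: [3.141, -0.001, -0.015]
ft_force: [-0.8, 0.5, 0.5]
opening: 0.498
grip_force: 0.0
```

Run:
```python
from cell import *
import cv2
for c in("top","side"):
    d=read_camera(c)
    x0,y0=(120,150) if c=="top" else (200,110)
    cv2.imwrite(f"pics/n4{c}.png",cv2.convertScaleAbs(cv2.resize(d["frame"][y0:y0+200,x0:x0+130],None,fx=3,fy=3,interpolation=cv2.INTER_CUBIC),alpha=1.5))
cv2.imwrite("pics/n4.png",cv2.hconcat([cv2.imread(f"pics/n4{c}.png") for c in("top","side")]))
s=state();print(s["t"],s["eef_pos"].round(1),s["ft_force"].round(2))
```

```text
13.675 [494.3  90.9 269.2] [ 0.29  0.41 -0.02]
```

View pics/n4.png

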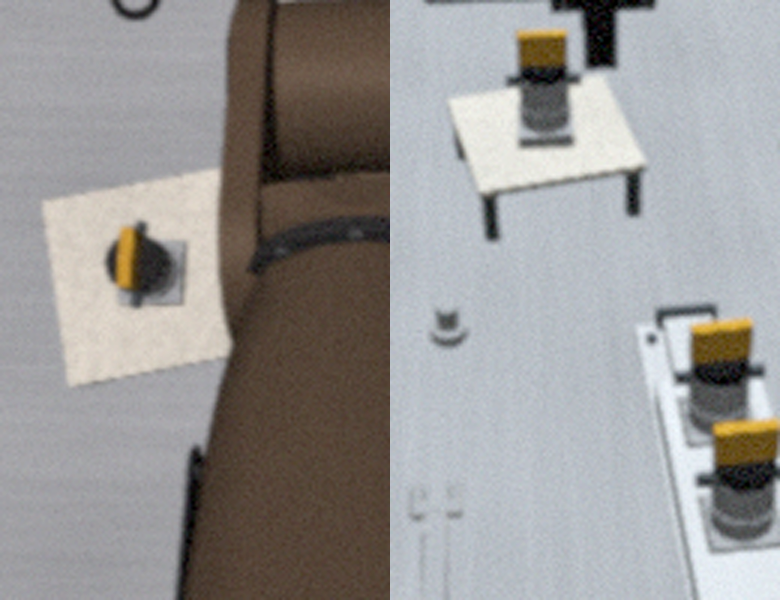

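The pot stands upright near the board's centre, with its foot at crop (152,270) in the top view and (545,130) in the side view. Its bar is in line with the lugs, and the other two pots are in their nests with aligned bars. I hand the job in.

```bash
python3 -c "
from cell import *
print(job_done())"
```

```text
the job is handed in; nothing more can be done
None
```

I tightened the loose cap fully with its pot still in the nest, then set the pot upright near the centre of the low shelf and let go; the other two pots stayed in their nests, and the job was handed in at about 13.7 s (no verdict was returned).

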